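# Load the pot-brushing machine and latch its sliding guard

## Task

Stand the small empty clay pot upright in the ring-shaped seat inside the pot-brushing machine. Then slide the clear guard shut over it until its sprung latch clicks in, pushing gently at the end so that the guard is not forced hard into its rubber stop. Leave the big pot, the saucer and the brush where they are.

Things in the scene. Friction and masses are not known exactly. Their poses are not given: they have to be found in the camera images.
- pot: small empty flower pot of bare clay, 62 mm across its upright rim band (rim 38 to 55 mm above its foot, wall 4 mm), 55 mm tall, foot 44 mm across, 0.08 to 0.17 kg; origin: centre of the underside of the foot, z up along its axis. Best gripped from above across the outside of the rim band
- machine: grey bench-top machine, fixed. Origin: on the bench under the middle of its open chamber; z up; its +y is the way the guard opens, -y shuts. Chamber inside 190 (x) by 186 mm (y), floor 29, wall tops 95 mm high; two white brush rollers 26 mm across at x +-75, y 72. Motor housing y 105 to 330, 95 high. Width x +-115. Steel latch bracket at x 61 to 107, y -218 to -86, up to 176 mm high
- seat_mid (a point): centre of the ring seat, on the chamber floor 29 mm above the bench, where the underside of the pot's foot belongs. The ring is 54 mm across inside, 72 mm outside, 6 mm high
- guard (a joint): the clear sliding guard's distance from its nominal shut position, m: 0.18 to 0.2 at the start (open), falling as it is pushed along the machine's -y against about 2 N of rail friction. The latch bracket is screw-adjusted: the guard truly latches somewhere from -0.02 to +0.02, which cannot be read and must be felt
- bar (a point): middle of the top face of the guard's black bar handle; the frame is the machine's. The bar stands on the guard: 90 mm long (x), 14 mm thick (y), 41 mm tall, its top 145 mm above the bench; the guard's panel below it is 105 mm above the bench. It may be pushed on its +y face or pinched across its thickness from above
- latch (a joint): lift of the sprung latch roller, m: 0 at rest. Over the last 37 mm before latching the ramp on the guard's tongue lifts it, up to 0.008, the push growing to about 7 to 13 N in all; at the click it drops back to 0 behind the ramp and the push falls away sharply. It needs no handling
- stop (a joint): how far the rubber stop ahead of the guard's tongue is pressed in, m: 0 when free. The tongue meets it 1 mm before latching, so it stays pressed in about 0.001 while latched; it pushes back with 6.5 N per mm. 0.0035 (23 N) is being forced hard
- big_pot: bystander: bigger empty clay pot, 93 mm across the rim, 83 mm tall; origin at the centre of its underside
- saucer: bystander: shallow round clay saucer 90 mm across, 20 mm high; origin at the centre of its underside
- brush: bystander: hand brush with a wooden handle lying on the bench; origin on its underside
Not all that is in view belongs to the job. What is shaped like the pot but blue, green or purple is not meant.

How it is judged:
By the outcome, as a careful person would: the job done as asked, in the order asked, and still so for the second after the job is handed in, with the robot touching nothing.
It also fails if it takes over 70 s, if anything falls off the work surface, if the arm or the gripper's body presses on something with over 40 N, if the wrist force passes 120 N, or if a joint passes its speed limit or range.

## Robot

A 7-joint arm with a two-finger parallel gripper is mounted at the origin on the work surface. World frame = base frame: x ahead of the robot, y to its left, z up, the work surface at z = 0. Lengths are in m, angles in rad, forces in N, time in s.
With the tool pointing down it reaches from about 0.4 to 0.85 m from the base axis. Payload 10.4 kg.
Tool frame: the origin (TCP) lies at the very end of the fingers, on their centre line; the grasp point (between the pads) lies 19 mm behind it; z points along the fingers, y is the line along which they close (so a half turn about z gives the same grasp; the last joint's range is limited). The gripper opens to 87 mm and grips with 3 to 60 N. Pads are 19 mm wide; open, the fingers measure 117 mm over their backs; the gripper's body (75 mm by 190 mm) begins 51 mm behind the grasp point.
Start: joints at [1.308, 0.332, -0.065, 1.46, 0.022, 1.35, -0.088], TCP at [0.148, -0.607, 0.223] pointing down, gripper open.
Joint ranges: [-2.6, 2.6], [-0.5, 2.12], [-1.47, 1.34], [0.16, 2.42], [-1.27, 4.41], [0.06, 2.06], [-2.6, 2.6]. Speed limits (rad/s): [2.22, 2.22, 2.79, 2.79, 3.14, 3.14, 3.14].

## Interface

Orientations are given as a unit quaternion [x, y, z, w].
In Python, from bench import * gives the robot as it stands.
- The arm moves only by the tool step_arm, never from a script. Its arguments are lists of equal length, an entry for each row: "delta_pos": the shift along the world's x, y, z in units of 25 mm (1.0 is 25 mm), a list of three; "turn": the turn about the world's z in units of 0.12 rad (1.0 is 0.12 rad). In form: {"delta_pos": [[tx, ty, tz], ...], "turn": [turn, ...]}. A call has 1 to 12 rows; each row shifts and turns the commanded pose from where the row before left it; what a row does not reach is not made up. A row lasts 1/10 s, in which the tool goes at most 50 mm and 8.59 degrees, less where a joint would pass 70% of its speed; a pose out of reach is approached as far as the arm can. A call with a number of a shift or a turn outside -1 to 1 is refused whole. A call with a gripper value outside its range is refused whole. "grip" is the closure, from 0 (fully open) to 1 (shut), set as the call begins (left out, the last holds). The fingers move at their own pace and stop on an object; "newtons" is the grip in N (left out, the last holds). Time passes only in rows, so rows that do not move let the fingers close. It gives the time, the measured TCP pose, the force, the opening and the grip force at its end, in the units of the state.
- read_state(): the state, without advancing time (a new reading comes with each control period).
- camera(name): name is "scene" or "side" or "wrist"; returns a dict with "image" (400x640x3 uint8, red, green, blue), "z_map" (400x640 float32, m along the optical axis (not along the pixel's ray), 0 where there is no reading), "mtx" (3x3 intrinsics, pixels), "view" (4x4, takes a point from world to camera coordinates). Camera axes: x right, y up, looking along -z (the intrinsics and any distortion apply to the point x, -y, -z); pixel columns grow to the right and rows downward; lengths in m; the calibration is good to about 2 mm. A picture is of the moment at which its call begins.
- close_job(): hands the job in; it is judged then, once.
The state is a dict: "time": time; "joint_positions": joint angles; "joint_vel": joint speeds; "joint_torque": joint torques, N m; "ee_pos": TCP position; "eef_rot": TCP orientation; "ft_force": force on the tool from outside, world axes, zero at the start; "torque": the same for the moment, N m; "width": finger opening in m; "grip_force": force on a finger pad.
Only numpy, scipy, OpenCV 4.12 (cv2) and the standard library are available. Lean on these libraries where they do the work, as an engineer would, in place of code of your own. Each camera call takes 0.05 s, during which the arm holds its last target. There are 200 camera calls.

## Working session

There is one attempt and no reset: what is moved stays moved. The work goes in short steps, Python scripts to look and compute and a tool call to move; the robot and the scene stay as the last step left them, time stands still between calls to the robot, and variables do not carry over. Pictures are saved under pics/ and viewed, at most 10 in all, crops included, and the job is handed in when it is done.

Besides the shell and the picture viewer there is one more tool, called after ">>>" as name(argument=value, ...), one argument or row to a line, values as JSON. step_arm: Moves the arm, as the interface text tells. Shifts and turns lie within -1 to 1; 1 stands for 25 mm of shift or 0.12 rad of turn. Its arguments: {"type":"object","properties":{"delta_pos":{"type":"array"},"turn":{"type":"array"},"grip":{"type":"number"},"newtons":{"type":"number"}},"required":["delta_pos","turn"]}

```bash
ls; mkdir -p pics; cat > h.py <<'E'
from bench import *
import numpy as np, cv2
def save(c,n): cv2.imwrite('pics/'+n,c['image'][:,:,::-1])
def proj(c,P):
    q=(c['view']@np.r_[P,1])[:3]; p=c['mtx']@np.array([q[0],-q[1],-q[2]]); return p[:2]/p[2]
def pt(c,u,v,z=None):
    """pixel -> world, onto plane z, or by depth map if z None"""
    r=np.linalg.inv(c['mtx'])@np.array([u,v,1.]); d=np.array([r[0],-r[1],-r[2]])
    M=np.linalg.inv(c['view']); o=M[:3,3]; w=M[:3,:3]@d
    s=c['z_map'][int(round(v)),int(round(u))] if z is None else (z-o[2])/w[2]
    return o+s*w
def cloud(c):
    v,u=np.mgrid[:400,:640]; z=c['z_map']
    r=np.stack([u,v,np.ones_like(u)],-1)@np.linalg.inv(c['mtx']).T
    d=r*[1,-1,-1]*z[...,None]; M=np.linalg.inv(c['view'])
    return d@M[:3,:3].T+M[:3,3]
E
python3 - <<'E'
from h import *
cs=[camera(n) for n in('scene','side')]
for c,n in zip(cs,('scene','side')): np.savez(n+'0.npz',**c); save(c,n+'0.png'); print(np.linalg.inv(c['view'])[:3].round(3),c.keys(),c['mtx'][0,0])
print(read_state())
E
```

```text
pics
[[-0.63  -0.638  0.442  1.076]
 [ 0.776 -0.508  0.374  0.299]
 [-0.014  0.578  0.816  1.031]] dict_keys(['image', 'z_map', 'mtx', 'view']) 445.92866750609124
[[-0.786  0.473 -0.399  0.176]
 [-0.618 -0.582  0.528  0.395]
 [ 0.018  0.661  0.75   0.873]] dict_keys(['image', 'z_map', 'mtx', 'view']) 437.3985296857564
{'time': 0.1, 'joint_positions': array([ 1.30842584,  0.33279202, -0.0647049 ,  1.46084388,  0.02161659,
        1.3499493 , -0.08848075]), 'joint_vel': array([ 0.00223529, -0.00385173, -0.00014732, -0.00145446,  0.00020223,
       -0.00191371,  0.00096826]), 'joint_torque': array([ 2.34984014e-03, -6.24547434e+01,  2.52540805e-02, -3.90719748e+01,
       -6.14085258e-02,  3.65556171e-02,  8.27238949e-06]), 'ee_pos': array([ 0.14833258, -0.60677463,  0.22185036]), 'eef_rot': array([ 9.92819379e-01,  1.19621320e-01, -1.14731813e-04, -6.38003110e-04]), 'ft_force': array([ 0.85067821, -0.24464157, -0.00960334]), 'torque': array([ 5.38750595e-02, -3.29424363e-06, -3.09342535e-02]), 'grip_force': 0.0, 'width': 0.08686883132993597}
```

View pics/scene0.png

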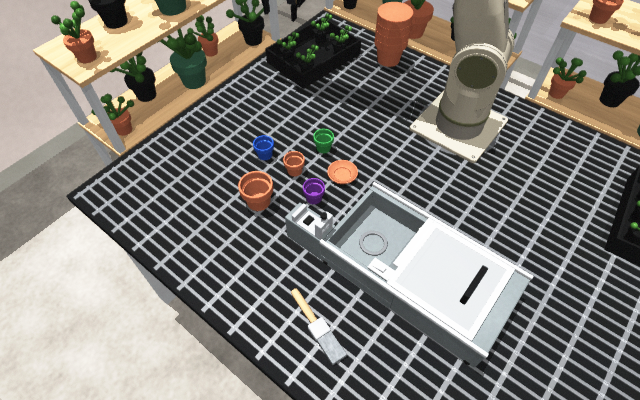

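View pics/side0.png

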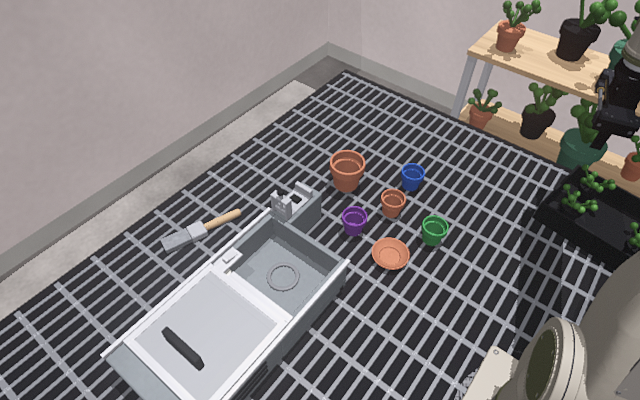

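Candidates (scene view): clay pot (293,163); blue (263,148), green (324,140) and purple (314,190) are the wrong colour; the big pot (256,190) and saucer (343,172) are bystanders. The small bare-clay one at (293,163), seen at side (393,203), is the one meant. The guard is open with its bar at scene (474,285) and the ring seat is at (373,243).

```bash
python3 - <<'E'
from h import *
from scipy.optimize import least_squares
cs={n:dict(np.load(n+'0.npz')) for n in('scene','side')}
im=cs['scene']['image'][105:235,215:375,::-1]; cv2.imwrite('pics/crop.png',cv2.resize(im,None,fx=4.5,fy=4.5,interpolation=cv2.INTER_CUBIC))
px={'pot':((293,163),(393,203),.055,.031),'blue':((263,148),(413,178),.055,.031),'green':((324,140),(435,230),.055,.031),'purple':((314,190),(354,221),.055,.031),'big':((256,190),(348,170),.083,.0465),'saucer':((343,172),(390,254),.02,.045)}
for k,(a,b,h,r) in px.items():
  for n,p in(('scene',a),('side',b)):
    c=cs[n]; W=cloud(c); c0=pt(c,*p,h*.6)
    m=(np.hypot(*(W[...,:2]-c0[:2]).transpose(2,0,1))<r*1.5)&(abs(W[...,2]-h)<.004)
    P=W[m]; f=least_squares(lambda q:np.hypot(P[:,0]-q[0],P[:,1]-q[1])-q[2],[c0[0],c0[1],r-.002],loss='soft_l1',f_scale=.002)
    print(k,n,f.x.round(4),m.sum(),P[:,2].max().round(4))
# seat ring & bar & machine
for n,s,bar in(('scene',(373,243),(474,285)),('side',(284,278),(183,348))):
  c=cs[n]; W=cloud(c); print(n,'seat z',pt(c,*s),'bar',pt(c,*bar))
  c0=pt(c,*s,.029)
  m=(np.hypot(*(W[...,:2]-c0[:2]).transpose(2,0,1))<.05)&(abs(W[...,2]-.035)<.002)
  P=W[m]; f=least_squares(lambda q:np.hypot(P[:,0]-q[0],P[:,1]-q[1])-q[2],[*c0[:2],.0315],loss='soft_l1',f_scale=.002);print('ring',f.x.round(4),m.sum())
  g=c['image'].max(-1)<60
  b0=pt(c,*bar,.145); d=np.hypot(*(W[...,:2]-b0[:2]).transpose(2,0,1))<.075
  m=d&(W[...,2]>.139)&(W[...,2]<.151); P=W[m][:,:2].astype(np.float32)
  R=cv2.minAreaRect(P); print('bar',R,m.sum(),W[m][:,2].mean())
E
```

```text
pot scene [ 0.4685 -0.2867  0.0288] 99 0.0588
pot side [ 0.4694 -0.2885  0.029 ] 148 0.0588
blue scene [ 0.4774 -0.3991  0.0289] 99 0.0589
blue side [ 0.4783 -0.4001  0.0288] 141 0.059
green scene [ 0.3447 -0.2759  0.0286] 80 0.0588
green side [ 0.346  -0.2768  0.0289] 156 0.0588
purple scene [ 0.5107 -0.1792  0.0288] 101 0.0589
purple side [ 0.5117 -0.1804  0.0287] 153 0.0588
big scene [ 0.6172 -0.2938  0.0432] 210 0.0868
big side [ 0.6177 -0.2947  0.0432] 237 0.087
saucer scene [ 0.3946 -0.1658  0.0409] 163 0.0238
saucer side [ 0.396  -0.167   0.0407] 291 0.0239
scene seat z [0.54118908 0.04330786 0.02865741] bar [0.55408063 0.30002096 0.14550036]
ring [0.5428 0.0437 0.032 ] 209
bar ((0.5420901775360107, 0.2984224855899811), (0.0910646840929985, 0.013957150280475616), 0.3289724290370941) 257 0.1453439914544297
side seat z [0.53948506 0.04285538 0.03070676] bar [0.53260926 0.29906145 0.14665618]
ring [0.5439 0.0423 0.0318] 262
bar ((0.5432676672935486, 0.2969282567501068), (0.09006613492965698, 0.014530252665281296), 0.21042560040950775) 448 0.14545356819194963
```

View pics/crop.png

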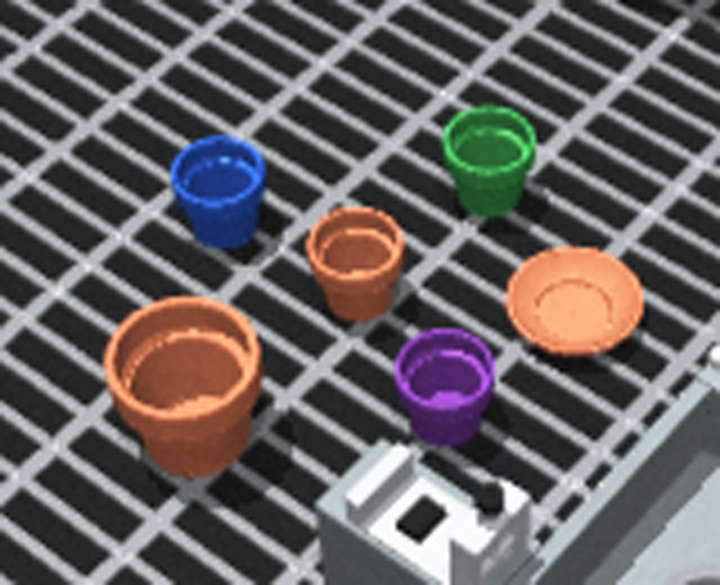

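The crop confirms that the clay pot stands in the middle, upright, with the blue, green, purple and big pots and the saucer clear around it. The machine's axes match the world's to within 0.3°.

>>> step_arm(
  delta_pos=[
    [1,1,0],
    [1,1,0],
    [1,1,0],
    [1,1,0],
    [1,1,0],
    [1,1,0],
    [1,1,0],
    [1,1,0],
    [1,1,-0.5],
    [1,1,-0.5],
    [1,1,-0.5],
    [0.8,0.7,-0.5],
  ],
  turn=[-0.5,-0.5,-0.5,-0.5,0,0,0,0,0,0,0,0],
  grip=0,
)

```text
time: 1.3
ee_pos: [0.4448, -0.3124, 0.1719]
eef_rot: [1.0, 0.001, 0.0, -0.0]
ft_force: [-0.2, -0.2, 1.2]
width: 0.0871
grip_force: 0.0
```

>>> step_arm(
  delta_pos=[
    [0.5,0.5,0],
    [0.47,0.49,0],
    [0,0,-0.2],
    [0,0,0],
  ],
  turn=[0,0,0,0],
)

```text
time: 1.7
ee_pos: [0.4669, -0.2901, 0.1665]
eef_rot: [1.0, 0.0, -0.001, -0.0]
ft_force: [-1.1, 0.3, -1.3]
width: 0.0864
grip_force: 0.0
```

```bash
python3 - <<'E'
from h import *
from scipy.optimize import least_squares
c=camera('wrist'); save(c,'w1.png'); np.savez('w1.npz',**c); print(read_state()['ee_pos'],np.linalg.inv(c['view'])[:3].round(3))
W=cloud(c); m=(np.hypot(W[...,0]-.469,W[...,1]+.2877)<.045)&(abs(W[...,2]-.055)<.003)&(c['z_map']>0); P=W[m]
print(m.sum(),least_squares(lambda q:np.hypot(P[:,0]-q[0],P[:,1]-q[1])-q[2],[.469,-.2877,.029],loss='soft_l1',f_scale=.002).x, np.percentile(P[:,2],[50,95]))
E
```

```text
[ 0.46663029 -0.2906518   0.16687938] [[-0.001  0.961  0.278  0.542]
 [-1.    -0.001 -0.001 -0.291]
 [-0.001 -0.278  0.961  0.328]]
1037 [ 0.4684888  -0.28943444  0.02867152] [0.05443409 0.05561546]
```

View pics/w1.png

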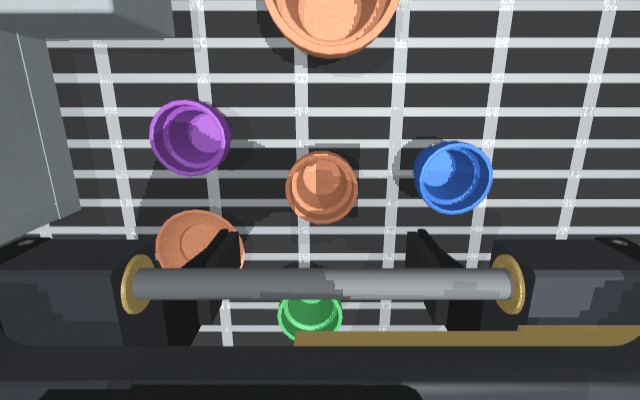

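The clay pot is at (322,187) in the wrist view, midway between the fingers, with the neighbours clear of them. I'll descend now.

>>> step_arm(
  delta_pos=[
    [0.07,0.05,-0.8],
    [0,0,-0.8],
    [0,0,-0.8],
    [0,0,-0.8],
    [0,0,-0.8],
    [0,0,-0.7],
    [0,0,-0.5],
    [0,0,-0.4],
    [0,0,0],
    [0,0,0],
  ],
  turn=[0,0,0,0,0,0,0,0,0,0],
)

```text
time: 2.75
ee_pos: [0.4696, -0.2889, 0.028]
eef_rot: [1.0, -0.0, 0.0, 0.0]
ft_force: [-0.1, -0.2, -0.3]
width: 0.0871
grip_force: 0.0
```

>>> step_arm(
  delta_pos=[
    [0,0,0],
    [0,0,0],
    [0,0,0],
    [0,0,0],
    [0,0,0],
    [0,0,0],
  ],
  turn=[0,0,0,0,0,0],
  grip=1,
  newtons=12,
)

```text
time: 3.35
ee_pos: [0.4696, -0.2888, 0.0278]
eef_rot: [1.0, -0.0, 0.0, 0.0]
ft_force: [-0.4, -1.5, 1.9]
width: 0.0597
grip_force: 11.8
```

>>> step_arm(
  delta_pos=[
    [0,0,0],
    [0,0,0.2],
    [0,0,0.5],
    [0,0,0.8],
    [0,0,0.8],
    [0,0,0.8],
    [0,0,0.8],
    [0,0,0.8],
    [0,0,0.5],
    [0,0,0.3],
    [0,0,0],
    [0,0,0],
  ],
  turn=[0,0,0,0,0,0,0,0,0,0,0,0],
  newtons=18,
)

```text
time: 4.55
ee_pos: [0.4691, -0.2884, 0.1644]
eef_rot: [1.0, -0.0, -0.0, -0.0]
ft_force: [-0.4, -0.6, -3.0]
width: 0.0593
grip_force: 17.9
```

```bash
python3 - <<'E'
from h import *
from scipy.optimize import least_squares
s=read_state(); t=s['ee_pos']; print(t,s['ft_force'],s['width'])
ims=[]
for n in('scene','side'):
  c=camera(n); W=cloud(c); I=c['image'].astype(int)
  clay=(I[...,0]>I[...,2]+35)&(I[...,0]>I[...,1]+25)
  m=clay&(np.hypot(W[...,0]-t[0],W[...,1]-t[1])<.045)&(W[...,2]>t[2]-.035); P=W[m]
  print(n,m.sum(),P.min(0).round(4),P.max(0).round(4))
  p=proj(c,t+[0,0,.01]); u,v=int(p[0]),int(p[1]); print(u,v)
  ims.append(cv2.resize(c['image'][max(v-50,0):max(v-50,0)+100,u-65:u+65,::-1],(390,300)))
cv2.imwrite('pics/held.png',np.hstack(ims))
E
```

```text
[ 0.46911174 -0.28843251  0.16436409] [-0.38009612 -0.59560679 -3.0181177 ] 0.05934720392082759
scene 325 [ 0.4433 -0.3174  0.1366] [ 0.4998 -0.2572  0.1955]
290 129
side 248 [ 0.4377 -0.3132  0.1389] [ 0.4796 -0.2618  0.196 ]
400 163
```

View pics/held.png

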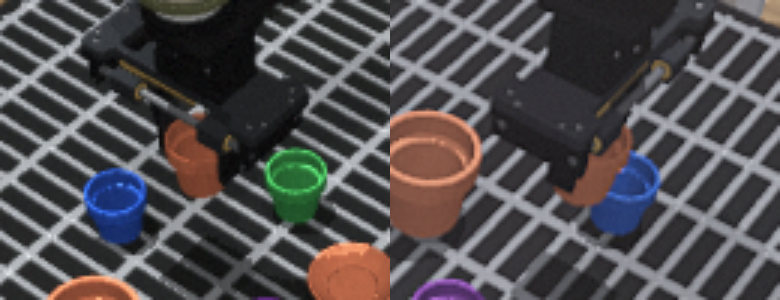

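The pot is held upright between the pads and hangs clear of the blue pot and the others. I'll carry it to the seat.

>>> step_arm(
  delta_pos=[
    [0.1,0.4,0],
    [0.2,0.8,0],
    [0.27,1,0],
    [0.3,1,0],
    [0.3,1,0],
    [0.3,1,0],
    [0.3,1,0],
    [0.3,1,0],
    [0.3,1,0],
    [0.3,1,0],
    [0.3,1,0],
    [0.2,1,0],
  ],
  turn=[0,0,0,0,0,0,0,0,0,0,0,0],
)

```text
time: 5.85
ee_pos: [0.5486, -0.0066, 0.1647]
eef_rot: [1.0, 0.0, -0.0, -0.0]
ft_force: [-0.1, -0.1, -1.4]
width: 0.0593
grip_force: 17.9
```

>>> step_arm(
  delta_pos=[
    [0,0.8,0],
    [0,0.7,0],
    [0,0.4,0],
    [0,0.2,0],
    [0,0,0],
    [0,0,0],
    [0,0,0],
  ],
  turn=[0,0,0,0,0,0,0],
)

```text
time: 6.55
ee_pos: [0.5487, 0.0428, 0.165]
eef_rot: [1.0, -0.001, -0.0, 0.0]
ft_force: [-0.2, 0.0, -0.7]
width: 0.0592
grip_force: 17.9
```

>>> step_arm(
  delta_pos=[
    [-0.21,0,-0.4],
    [0,0,-0.7],
    [0,0,-0.7],
    [0,0,-0.7],
    [0,0,-0.6],
    [0,0,-0.4],
    [0,0,0],
    [0,0,0],
    [0,0,0],
  ],
  turn=[0,0,0,0,0,0,0,0,0],
)

```text
time: 7.45
ee_pos: [0.5441, 0.044, 0.0784]
eef_rot: [1.0, -0.0, 0.001, 0.0]
ft_force: [0.9, -0.3, -1.6]
width: 0.0592
grip_force: 17.9
```

```bash
python3 - <<'E'
from h import *
from scipy.optimize import least_squares
s=read_state(); t=s['ee_pos']; print(t,s['ft_force'],s['width'])
ims=[]
for n in('scene','side','wrist'):
  c=camera(n); W=cloud(c); I=c['image'].astype(int)
  clay=(I[...,0]>I[...,2]+35)&(I[...,0]>I[...,1]+25)
  m=clay&(np.hypot(W[...,0]-t[0],W[...,1]-t[1])<.045)&(W[...,2]>t[2]-.035); P=W[m]
  print(n,m.sum(),P.min(0).round(4),P.max(0).round(4))
  q=(np.hypot(W[...,0]-.5433,W[...,1]-.0425)<.042)&(abs(W[...,2]-.035)<.002)&~clay; P=W[q]
  if len(P)>20: print('ring',len(P),least_squares(lambda q:np.hypot(P[:,0]-q[0],P[:,1]-q[1])-.0318,[.5433,.0425],loss='soft_l1',f_scale=.002).x)
  p=proj(c,t+[0,0,-.01]); u,v=int(p[0]),int(p[1]); print(u,v)
  if n!='wrist': ims.append(cv2.resize(c['image'][max(v-50,0):max(v-50,0)+100,u-65:u+65,::-1],(390,300)))
cv2.imwrite('pics/over.png',np.hstack(ims))
E
```

```text
[0.54407657 0.04397027 0.07841357] [ 0.89503514 -0.31354851 -1.60890605] 0.05915754268404835
scene 387 [0.5147 0.016  0.0519] [0.5744 0.0734 0.18  ]
ring 126 [0.54311289 0.04326334]
374 235
side 413 [0.5124 0.0089 0.0513] [0.565  0.0785 0.175 ]
ring 159 [0.54418745 0.04258771]
281 268
wrist 9929 [0.5132 0.0132 0.0533] [0.5735 0.0734 0.1071]
ring 2035 [0.54267564 0.04207721]
321 239
```

View pics/over.png

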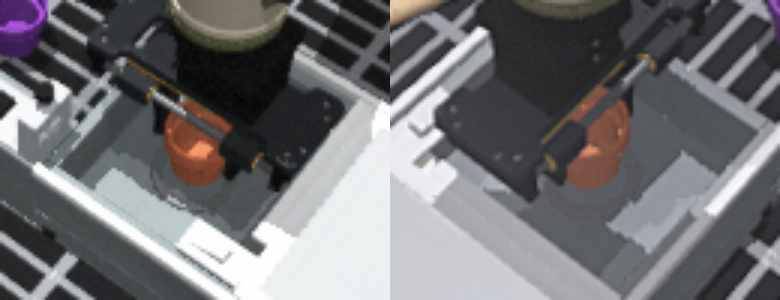

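The pot hangs over the ring, about 1 mm from its centre, and the walls are clear. I'll lower it the last 21 mm.

>>> step_arm(
  delta_pos=[
    [0,-0.03,-0.3],
    [0,0,-0.3],
    [0,0,-0.15],
    [0,0,-0.05],
    [0,0,0],
    [0,0,0],
  ],
  turn=[0,0,0,0,0,0],
)

```text
time: 8.2
ee_pos: [0.5436, 0.0432, 0.0577]
eef_rot: [1.0, -0.0, 0.0, -0.0]
ft_force: [-0.3, 0.2, -1.3]
width: 0.0595
grip_force: 17.9
```

>>> step_arm(
  delta_pos=[
    [0,0,-0.03],
    [0,0,-0.03],
    [0,0,0],
    [0,0,0],
  ],
  turn=[0,0,0,0],
)

```text
time: 8.6
ee_pos: [0.5438, 0.0432, 0.0568]
eef_rot: [1.0, -0.0, 0.0, 0.0]
ft_force: [-2.1, -1.1, 3.9]
width: 0.0596
grip_force: 17.5
```

>>> step_arm(
  delta_pos=[
    [0,0,0],
    [0,0,0],
    [0,0,0],
    [0,0,0],
    [0,0,0],
  ],
  turn=[0,0,0,0,0],
  grip=0,
)

```text
time: 9.1
ee_pos: [0.5434, 0.0431, 0.056]
eef_rot: [1.0, -0.0, -0.0, 0.0]
ft_force: [-0.4, 0.5, -0.2]
width: 0.0857
grip_force: 0.0
```

>>> step_arm(
  delta_pos=[
    [0,0,0.2],
    [0,0,0.5],
    [0,0,0.8],
    [0,0,1],
    [0,0,1],
    [0,0,1],
    [0,0,1],
    [0,0.5,0],
    [0,1,0],
    [0,1,0],
    [0,1,0],
    [0,1,0],
  ],
  turn=[0,0,0,0,0,0,0,0,0,0,0,0],
)

```text
time: 10.3
ee_pos: [0.5431, 0.1571, 0.1939]
eef_rot: [1.0, 0.0, 0.0, -0.0]
ft_force: [0.4, -0.1, -0.1]
width: 0.0867
grip_force: 0.0
```

```bash
python3 - <<'E'
from h import *
from scipy.optimize import least_squares
s=read_state(); print(s['ee_pos'],s['ft_force'],s['width'])
ims=[]
for n in('scene','side'):
  c=camera(n); W=cloud(c); I=c['image'].astype(int)
  clay=(I[...,0]>I[...,2]+35)&(I[...,0]>I[...,1]+25)
  m=clay&(np.hypot(W[...,0]-.5433,W[...,1]-.0427)<.045)&(abs(W[...,2]-.084)<.004); P=W[m]
  print(n,m.sum(),least_squares(lambda q:np.hypot(P[:,0]-q[0],P[:,1]-q[1])-.029,[.5433,.0425],loss='soft_l1',f_scale=.002).x,np.median(P[:,2]))
  A=np.c_[P[:,:2]-P[:,:2].mean(0),np.ones(len(P))]; print('tilt',np.linalg.lstsq(A,P[:,2],rcond=None)[0])
  p=proj(c,[.5433,.15,.08]); u,v=int(p[0]),int(p[1])
  ims.append(cv2.resize(c['image'][v-75:v+75,u-95:u+95,::-1],(390,308)))
cv2.imwrite('pics/placed.png',np.hstack(ims))
E
```

```text
[0.54310812 0.15708828 0.19393722] [ 0.38926086 -0.08246405 -0.1093917 ] 0.08671947162495548
scene 137 [0.54268985 0.04437863] 0.08400814353823549
tilt [-0.00084873 -0.0183714   0.08411848]
side 185 [0.54313141 0.04301002] 0.08451856428567261
tilt [0.00354847 0.00358801 0.08440073]
```

View pics/placed.png

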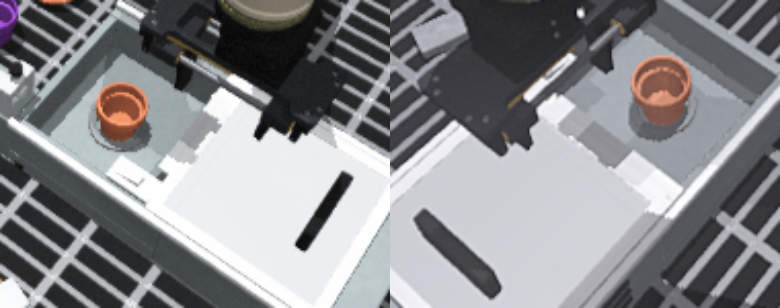

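The pot stands level in the ring: rim centre (0.543, 0.0435), rim top at z 0.084 as expected. Next I'll close the fingers and go behind the bar's +y face.

>>> step_arm(
  delta_pos=[
    [0,1,0],
    [0,1,0],
    [0,1,0],
    [0,1,0],
    [0,1,0],
    [0,1,0],
    [0,0.8,0],
    [0,0.4,0],
    [0,0,0],
    [0,0,0],
  ],
  turn=[0,0,0,0,0,0,0,0,0,0],
  grip=1,
  newtons=20,
)

```text
time: 11.4
ee_pos: [0.5438, 0.3345, 0.1935]
eef_rot: [1.0, -0.001, -0.0, 0.0]
ft_force: [-0.7, -0.2, -1.0]
width: 0.0149
grip_force: 0.0
```

>>> step_arm(
  delta_pos=[
    [0,0,-0.5],
    [0,0,-0.8],
    [0,0,-0.8],
    [0,0,-0.6],
    [0,0,-0.3],
    [0,0,0],
    [0,0,0],
  ],
  turn=[0,0,0,0,0,0,0],
)

```text
time: 12.1
ee_pos: [0.5438, 0.3357, 0.1192]
eef_rot: [1.0, -0.0, 0.0, -0.0]
ft_force: [0.1, -0.1, 0.7]
width: 0.0004
grip_force: 0.0
```

>>> step_arm(
  delta_pos=[
    [0,-0.2,0],
    [0,-0.2,0],
    [0,-0.2,0],
    [0,-0.2,0],
    [0,-0.2,0],
    [0,-0.2,0],
    [0,-0.2,0],
  ],
  turn=[0,0,0,0,0,0,0],
)

```text
time: 12.8
ee_pos: [0.5436, 0.3005, 0.1188]
eef_rot: [1.0, -0.0, 0.0, -0.0]
ft_force: [1.3, 1.1, 0.8]
width: 0.0006
grip_force: 1.2
```

>>> step_arm(
  delta_pos=[
    [0,-0.3,0],
    [0,-0.4,0],
    [0,-0.4,0],
    [0,-0.4,0],
    [0,-0.4,0],
    [0,-0.4,0],
    [0,-0.4,0],
    [0,-0.3,0],
    [0,-0.2,0],
    [0,-0.1,0],
  ],
  turn=[0,0,0,0,0,0,0,0,0,0],
)

```text
time: 13.8
ee_pos: [0.5435, 0.2175, 0.1185]
eef_rot: [1.0, -0.0, -0.0, 0.0]
ft_force: [1.0, 1.9, 1.9]
width: 0.0004
grip_force: 1.2
```

```bash
cat > bar.py <<'E'
from h import *
s=read_state(); t=s['ee_pos']; print(s['time'],t.round(4),s['ft_force'].round(2))
for n in('scene','side'):
  c=camera(n); W=cloud(c)
  m=(abs(W[...,0]-.543)<.055)&(W[...,2]>.140)&(W[...,2]<.150)&(W[...,1]>.02)&(W[...,1]<.34)&(abs(W[...,0]-.543)>.022)&(abs(W[...,1]-t[1])<.04)
  P=W[m]; print(n,m.sum(),P[:,1].min().round(4) if len(P) else 0,P[:,1].max().round(4) if len(P) else 0)
E
python3 bar.py
```

```text
13.8 [0.5435 0.2175 0.1185] [0.99 1.89 1.89]
scene 61 0.194 0.208
side 98 0.1923 0.2065
```

>>> step_arm(
  delta_pos=[
    [0,-0.2,0],
    [0,-0.2,0],
    [0,-0.2,0],
    [0,-0.1,0],
    [0,-0.1,0],
    [0,-0.1,0],
  ],
  turn=[0,0,0,0,0,0],
)

```text
time: 14.5
ee_pos: [0.5432, 0.1955, 0.1184]
eef_rot: [1.0, -0.0, -0.0, 0.0]
ft_force: [-1.2, 3.2, -0.6]
width: -0.0
grip_force: 1.0
```

>>> step_arm(
  delta_pos=[
    [0,-0.1,0],
    [0,-0.1,0],
    [0,-0.1,0],
  ],
  turn=[0,0,0],
)

```text
time: 14.8
ee_pos: [0.5434, 0.188, 0.1186]
eef_rot: [1.0, -0.0, -0.0, 0.0]
ft_force: [-1.5, 1.5, -0.8]
width: 0.0001
grip_force: 1.0
```

>>> step_arm(
  delta_pos=[
    [0,-0.1,0],
    [0,-0.1,0],
    [0,-0.1,0],
  ],
  turn=[0,0,0],
)

```text
time: 15.1
ee_pos: [0.5434, 0.1804, 0.1186]
eef_rot: [1.0, -0.0, -0.0, 0.0]
ft_force: [-1.5, 2.7, 0.2]
width: 0.0006
grip_force: 1.0
```

>>> step_arm(
  delta_pos=[
    [0,-0.1,0],
    [0,-0.1,0],
    [0,-0.1,0],
  ],
  turn=[0,0,0],
)

```text
time: 15.4
ee_pos: [0.5435, 0.1729, 0.1186]
eef_rot: [1.0, -0.0, 0.0, 0.0]
ft_force: [-0.1, 2.5, -0.2]
width: 0.0007
grip_force: 1.0
```

>>> step_arm(
  delta_pos=[
    [0,-0.1,0],
    [0,-0.1,0],
    [0,-0.1,0],
  ],
  turn=[0,0,0],
)

```text
time: 15.7
ee_pos: [0.5434, 0.1669, 0.1187]
eef_rot: [1.0, 0.0, 0.0, -0.001]
ft_force: [1.1, 8.2, -3.0]
width: 0.0007
grip_force: 3.6
```

>>> step_arm(
  delta_pos=[
    [0,-0.08,0],
    [0,-0.08,0],
    [0,-0.08,0],
  ],
  turn=[0,0,0],
)

```text
time: 16.0
ee_pos: [0.5434, 0.1614, 0.1186]
eef_rot: [1.0, 0.001, 0.0, -0.001]
ft_force: [-0.2, 8.7, -3.3]
width: 0.0002
grip_force: 3.8
```

>>> step_arm(
  delta_pos=[
    [0,-0.08,0],
    [0,-0.08,0],
    [0,-0.08,0],
  ],
  turn=[0,0,0],
)

```text
time: 16.3
ee_pos: [0.5434, 0.1556, 0.1187]
eef_rot: [1.0, 0.001, 0.0, -0.001]
ft_force: [0.2, 9.5, -2.7]
width: 0.0007
grip_force: 4.0
```

>>> step_arm(
  delta_pos=[
    [0,-0.08,0],
    [0,-0.08,0],
    [0,-0.08,0],
  ],
  turn=[0,0,0],
)

```text
time: 16.6
ee_pos: [0.5434, 0.1498, 0.1187]
eef_rot: [1.0, 0.001, 0.0, -0.001]
ft_force: [0.3, 9.6, -4.3]
width: 0.0003
grip_force: 4.3
```

>>> step_arm(
  delta_pos=[
    [0,-0.06,0],
    [0,-0.06,0],
    [0,-0.06,0],
  ],
  turn=[0,0,0],
)

```text
time: 16.9
ee_pos: [0.5434, 0.1455, 0.1187]
eef_rot: [1.0, 0.001, 0.0, -0.002]
ft_force: [-0.1, 10.4, -4.7]
width: 0.0004
grip_force: 5.0
```

>>> step_arm(
  delta_pos=[
    [0,-0.04,0],
    [0,-0.04,0],
    [0,-0.04,0],
  ],
  turn=[0,0,0],
)

```text
time: 17.2
ee_pos: [0.5434, 0.1416, 0.1186]
eef_rot: [1.0, 0.001, 0.0, -0.001]
ft_force: [-0.3, 7.8, -2.8]
width: 0.0002
grip_force: 3.0
```

>>> step_arm(
  delta_pos=[
    [0,0,0],
    [0,0,0],
  ],
  turn=[0,0],
)

```text
time: 17.4
ee_pos: [0.5434, 0.1413, 0.1186]
eef_rot: [1.0, 0.0, 0.0, -0.001]
ft_force: [1.0, 6.7, -2.3]
width: 0.0003
grip_force: 2.8
```

```bash
python3 bar.py; python3 -c "
from h import *
for n in('scene','side'):
  c=camera(n);im=c['image'];W=cloud(c);p=proj(c,[.625,-.08,.13]);u,v=int(p[0]),int(p[1]);print(u,v)
  globals().setdefault('L',[]).append(cv2.resize(im[v-45:v+45,u-58:u+58,::-1],(390,300),interpolation=cv2.INTER_CUBIC))
cv2.imwrite('pics/latch.png',np.hstack(L))"
```

```text
17.4 [0.5434 0.1413 0.1186] [ 0.97  6.74 -2.3 ]
scene 61 0.1183 0.1317
side 92 0.116 0.1309
314 217
289 197
```

View pics/latch.png

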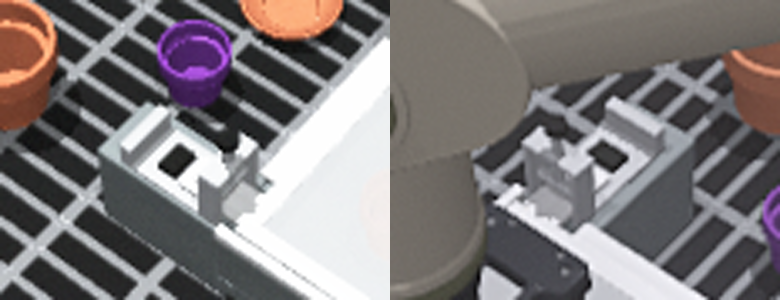

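The crop shows the tongue in the bracket near (240,190), but it doesn't settle whether the roller has dropped. The ramp began near TCP y = 0.170, so the click should come near 0.133. I'll creep on.

>>> step_arm(
  delta_pos=[
    [0,-0.04,0],
    [0,-0.04,0],
  ],
  turn=[0,0],
)

```text
time: 17.8
ee_pos: [0.5434, 0.1394, 0.1186]
eef_rot: [1.0, 0.0, 0.0, -0.001]
ft_force: [0.9, 7.1, -3.1]
width: 0.0002
grip_force: 3.0
```

>>> step_arm(
  delta_pos=[
    [0,-0.04,0],
  ],
  turn=[0],
)

```text
time: 17.9
ee_pos: [0.5434, 0.1383, 0.1186]
eef_rot: [1.0, 0.0, 0.0, -0.001]
ft_force: [0.2, 5.2, -3.3]
width: 0.0006
grip_force: 2.4
```

>>> step_arm(
  delta_pos=[
    [0,-0.04,0],
  ],
  turn=[0],
)

```text
time: 18.0
ee_pos: [0.5435, 0.1367, 0.1186]
eef_rot: [1.0, 0.0, 0.0, -0.0]
ft_force: [-0.3, 3.9, -1.2]
width: 0.0005
grip_force: 1.3
```

>>> step_arm(
  delta_pos=[
    [0,-0.04,0],
  ],
  turn=[0],
)

```text
time: 18.1
ee_pos: [0.5436, 0.1347, 0.1186]
eef_rot: [1.0, -0.0, 0.0, 0.0]
ft_force: [-0.6, 0.0, 0.4]
width: 0.0008
grip_force: 0.0
```

```bash
python3 bar.py
```

```text
18.1 [0.5436 0.1347 0.1186] [-0.64  0.03  0.42]
scene 61 0.1111 0.125
side 89 0.1079 0.1233
```

>>> step_arm(
  delta_pos=[
    [0,-0.03,0],
  ],
  turn=[0],
)

```text
time: 18.3
ee_pos: [0.5438, 0.1339, 0.1187]
eef_rot: [1.0, -0.0, 0.0, 0.0]
ft_force: [0.8, 2.3, -0.9]
width: 0.0006
grip_force: 0.8
```

>>> step_arm(
  delta_pos=[
    [0,-0.03,0],
  ],
  turn=[0],
)

```text
time: 18.4
ee_pos: [0.5437, 0.1337, 0.1187]
eef_rot: [1.0, -0.0, 0.0, -0.0]
ft_force: [1.4, 3.1, -0.7]
width: 0.0005
grip_force: 1.6
```

>>> step_arm(
  delta_pos=[
    [0,0,0],
  ],
  turn=[0],
)

```text
time: 18.5
ee_pos: [0.5437, 0.1338, 0.1187]
eef_rot: [1.0, -0.0, 0.0, -0.0]
ft_force: [1.2, 2.1, -0.6]
width: 0.0007
grip_force: 1.0
```

>>> step_arm(
  delta_pos=[
    [0,-0.04,0],
    [0,0,0],
  ],
  turn=[0,0],
)

```text
time: 18.7
ee_pos: [0.5437, 0.1336, 0.1187]
eef_rot: [1.0, 0.0, 0.0, -0.001]
ft_force: [1.3, 4.8, -1.9]
width: 0.0006
grip_force: 2.3
```

The push fell from 10 N to 0 and then turned stiff, which means the latch has clicked and the guard is lightly on its stop. I'll back off and check that it holds.

>>> step_arm(
  delta_pos=[
    [0,0.1,0],
    [0,0.3,0],
    [0,0.5,0],
    [0,0.3,0],
    [0,0,0.8],
    [0,0,1],
    [0,0,1],
    [0,0.5,1],
    [0,1,0.5],
    [0,1,0],
    [0,0,0],
    [0,0,0],
  ],
  turn=[0,0,0,0,0,0,0,0,0,0,0,0],
)

```text
time: 19.9
ee_pos: [0.543, 0.2259, 0.2258]
eef_rot: [1.0, 0.001, -0.0, 0.0]
ft_force: [-0.2, -1.8, -0.4]
width: 0.0002
grip_force: 0.0
```

```bash
sed -i 's/abs(W\[...,1\]-t\[1\])<.04/abs(W[...,1]-.117)<.03/' bar.py; python3 bar.py; python3 -c "
from h import *
c=camera('scene');im=c['image'][100:340,190:530,::-1];cv2.imwrite('pics/end.png',cv2.resize(im,(790,558)))"
```

```text
19.9 [0.543  0.2259 0.2258] [-0.21 -1.82 -0.39]
scene 113 0.1102 0.1244
side 169 0.1087 0.1233
```

View pics/end.png

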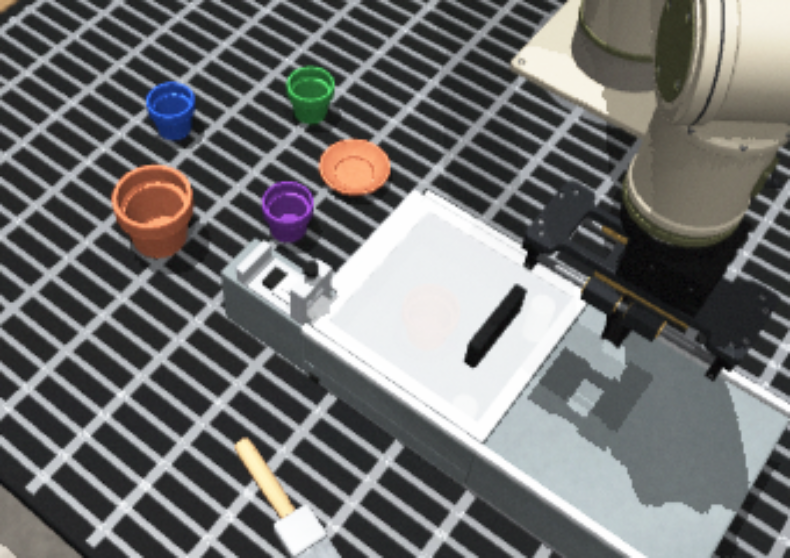

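The guard is shut, with its bar at (495,325), and it hasn't moved since the arm let go. The pot shows through it at (430,315), the bystanders are where they were, and the arm touches nothing.

```bash
python3 -c "
from bench import *
print(close_job())"
```

```text
the job is handed in; nothing more can be done
None
```

The small clay pot stands upright in the ring seat. The guard is shut over it: I felt the latch click (the push fell from about 10 N to 0), and my final push into the stop was only about 5 N. The job is handed in, at about 20 s of the 70 s allowed.

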